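# Clear the component tray into the parts bin

## Task

The white squeeze bottle is in the way: push it along the bench, upright and without lifting it, until it stands wholly on the round mat. Then pull the component tray right out from under the instrument stand and let go of it flat on the bench, take it again by the upright black grip at its tail, lift it and tip it with its mouth low over the grey bin so that all three components slide gently in, never touched by the gripper. Finally set the empty tray down flat on the bench, leaving the bottle on its mat and the multimeter, adapter and pen pot where they are.

Things in the scene. Friction and masses are not known exactly. Their poses are not given: they have to be found in the camera images.
- bottle_center (a point): White plastic squeeze bottle standing upright in front of the tray's mouth: 68 mm diameter up to 65 mm, then a cone up to 105 mm, a grey cap of 28 mm diameter up to 127 mm and a thin spout of 12 mm diameter up to its full height of 165 mm; 0.25 kg. The point is on its axis, 80 mm above its foot. Pushed high up it topples; pushed below about 30 mm it slides.
- mat (a point): Thin round black rubber mat, 150 mm diameter, lying flush on the bench on the far side of the tray's way out (nothing to climb). The point is its centre.
- stand: Fixed grey instrument stand, bench supply on top. Origin on the bench at the centre of its 200 x 200 mm footprint; -x points out of its open front, edge at x = -100 mm. Shelf underside 105 mm, supply's top 204 mm above the bench; opening 176 mm wide (y). The tray stands partly under it, mouth outward, tail grip about 50 mm behind the edge; bare bench below, no sill.
- tray_bar (a point): Loose aluminium tray, 180 x 124 mm, 0.25 kg, 3 mm thick, walls 27 mm high on both long sides and at the tail; the mouth end is open, without lip. Point: centre of the 10 x 10 mm cross bar spanning the mouth (along y), 73 mm above the underside, 65 mm clear over the floor, 7 mm in from the mouth edge. Tray axes: -x from tail to mouth, z up. Pulled by the bar, the tray slides on the bench.
- tray_grip (a point): Upright black grip plate at the middle of the same tray's tail: 10 mm thick along the tray's x, 44 mm wide along y, reaching from 27 to 82 mm above the tray's underside. This point is in its middle plane, 62 mm above the underside and 168 mm from the bar along the tray's own +x. Tray axes as at the bar.
- sink_a: Finned aluminium heat sink lying loose in the tray: 34 x 62 x 26 mm high, 0.07 kg. Origin at the centre of its underside. It starts to slide when the tray is tipped by about 25 to 37 degrees; 45 to 50 degrees clears the tray.
- sink_b: Second finned heat sink, the same as sink_a, also loose in the tray.
- transformer: Small transformer, dark steel core with a copper winding, loose in the tray: 36 x 60 x 30 mm high, 0.12 kg. Origin at the centre of its underside.
- bin: Grey open plastic bin, fixed: 220 (x) x 200 (y) x 80 mm high, walls 5 mm. Origin on the bench under its centre.
- multimeter: Orange multimeter lying flat, 75 x 150 (y) x 39 mm, not to be moved. Origin at the centre of its underside.
- adapter: Black power adapter block, 55 x 115 (y) x 34 mm, not to be moved. Origin at the centre of its underside.
- pen_pot: Round dark metal pen pot with pens, 76 mm diameter, 100 mm high, pens to 155 mm, not to be moved. Origin at the centre of its underside.

How it is judged:
By the outcome, as a careful person would: the job done as asked, in the order asked, and still so for the second after the job is handed in, with the robot touching nothing.
It also fails if it takes over 72 s, if anything falls off the work surface, if the arm or the gripper's body presses on something with over 40 N, if the wrist force passes 120 N, or if a joint passes its speed limit or range.

## Robot

A 6-joint arm with a two-finger parallel gripper is mounted at the origin on the work surface. World frame = base frame: x ahead of the robot, y to its left, z up, the work surface at z = 0. Lengths are in m, angles in rad, forces in N, time in s.
With the tool pointing down it reaches from about 0.375 to 0.9 m from the base axis. Payload 3.1 kg.
Tool frame: the origin (TCP) lies between the finger pads; the fingertips stand robot.tip_extent ahead of it and the grasp point (between the pads) lies 3 mm ahead of it (robot.tip_extent is the distance from the TCP to the fingertips, in m); z points along the fingers, x is the direction in which the jaws open and shut, and the axes are right-handed (so a half turn about z gives the same grasp; the last joint's range is limited). The gripper opens to 87 mm and grips with 3 to 60 N. Pads are 19 mm wide; open, the fingers measure 117 mm over their backs; the gripper's body (75 mm by 190 mm) begins 51 mm behind the grasp point.
Start: joints at [1.065, 0.527, 1.433, -0, 1.181, -0.178], TCP at [0.201, 0.592, 0.245] pointing down, gripper open.
Joint ranges: [-3.08, 3.08], [-0.75, 2.2], [0.22, 2.44], [-1.43, 4.57], [0, 2.65], [-2.85, 2.85]. Speed limits (rad/s): [2.79, 2.79, 3.14, 3.14, 3.14, 3.14].

## Interface

Orientations are given as a unit quaternion [x, y, z, w].
In Python, from rig import robot, cams gives the robot as it stands.
- The arm moves only by the tool carry_out, never from a script. Its argument "steps" is a list of rows, each a list of 3 entries, a list of its own where there are three numbers: the shift along the world's x, y, z in cm, then the turn about the world's z in degrees, then the closure, from 0 (fully open) to 1 (shut). In form: [[[dx, dy, dz], spin, fingers], ...]. A call has 1 to 10 rows; each row shifts and turns the pose as measured when the row begins; what a row does not reach is not made up. A row lasts 1/10 s, in which the tool goes at most 50 mm and 8.59 degrees, less where a joint would pass 70% of its speed; a pose out of reach is approached as far as the arm can. A call with a gripper value outside its range is refused whole. The fingers move at their own pace and stop on an object; "squeeze" is the grip in N (left out, the last holds). Time passes only in rows, so rows that do not move let the fingers close. It gives the time, the measured TCP pose, the force and the opening at its end, in the units of the state.
- robot.get_obs(): the state, without advancing time (a new reading comes with each control period).
- cams.camera(name): name is "scene" or "top" or "wrist"; returns a dict with "pixels" (400x640x3 uint8, red, green, blue), "fx", "fy", "cx", "cy" (pixels), "k1" (the pictures are not rectified: a ray, as slopes to the right and down, at radius r is drawn at 1 + k1 r^2 times it, then the intrinsics apply), "eye" and "rotation" of the camera in the world. Camera axes: x right, y up, looking along -z (the intrinsics and any distortion apply to the point x, -y, -z); pixel columns grow to the right and rows downward; lengths in m; the calibration is good to about 2 mm. A picture is of the moment at which its call begins. There is no depth.
- robot.hand_in(): hands the job in, once; it reports no verdict.
The state is a dict: "time": time; "q": joint angles; "joint_velocities": joint speeds; "joint_torque": joint torques, N m; "position": TCP position; "tool_rot": TCP orientation; "ft_force": force on the tool from outside, world axes, zero at the start; "moment": the same for the moment, N m; "grip_width": finger opening in m.
Only numpy, scipy, OpenCV 4.12 (cv2) and the standard library are available. Lean on these libraries where they do the work, as an engineer would, in place of code of your own. Each camera call takes 0.05 s, during which the arm holds its last target. There are 200 camera calls.

## Working session

There is one attempt and no reset: what is moved stays moved. The work goes in short steps, Python scripts to look and compute and a tool call to move; the robot and the scene stay as the last step left them, time stands still between calls to the robot, and variables do not carry over. Pictures are saved under pics/ and viewed, about 8 in all and at most 12, crops included, and the job is handed in when it is done.

Besides the shell and the picture viewer there is one more tool, called after "Call:" as name([rows], argument=value, ...), one row to a line, values as JSON. carry_out: Moves the arm, as the interface text tells. Its arguments: {"type":"object","properties":{"steps":{"type":"array"},"squeeze":{"type":"number"}},"required":["steps"]}

```bash
ls; mkdir -p pics; python3 - <<'E'
from rig import robot, cams
import cv2
print(robot.get_obs(), robot.tip_extent)
ims=[]
for n in ("scene","top"):
    c=cams.camera(n); print(n,{k:v for k,v in c.items() if k!="pixels"})
    cv2.imwrite(f"pics/{n}0.png",c["pixels"][:,:,::-1])
E
```

```text
pics
{'time': 0.0, 'q': array([ 1.06550728e+00,  5.28512155e-01,  1.43389197e+00, -1.54791674e-05,
        1.18139749e+00, -1.78492561e-01]), 'joint_velocities': array([ 0.00010175, -0.00091284,  0.00091402,  0.00144272, -0.0012012 ,
       -0.00046582]), 'joint_torque': array([-1.00529174e-03, -4.40037847e+01, -1.76592064e+01,  6.31769956e-02,
        5.82509895e-02, -1.90761830e-04]), 'position': array([0.20026697, 0.59132387, 0.24354662]), 'tool_rot': array([ 8.12712594e-01,  5.82663728e-01, -9.94552731e-04,  4.80408007e-04]), 'ft_force': array([-0.37422372, -0.70035355,  0.28447713]), 'moment': array([-0.0126314 ,  0.02349528,  0.03227407]), 'grip_width': 0.08720107866248289} 0.022
scene {'fx': 424.1667614021822, 'fy': 424.1667614021822, 'cx': 320.0475135305367, 'cy': 195.44081873784936, 'k1': 0.03929435002874782, 'eye': array([ 0.51865582, -0.29447693,  1.18357773]), 'rotation': array([ 1.57767232e-01, -6.54006130e-04, -2.60282541e-02,  9.87133022e-01])}
top {'fx': 512.0493451374134, 'fy': 512.0493451374134, 'cx': 318.24786995862206, 'cy': 191.21187839538663, 'k1': -0.05364698557560734, 'eye': array([0.44051514, 0.104524  , 1.1218782 ]), 'rotation': array([ 0.03534075, -0.03843798, -0.69671791,  0.71544231])}
```

View pics/scene0.png

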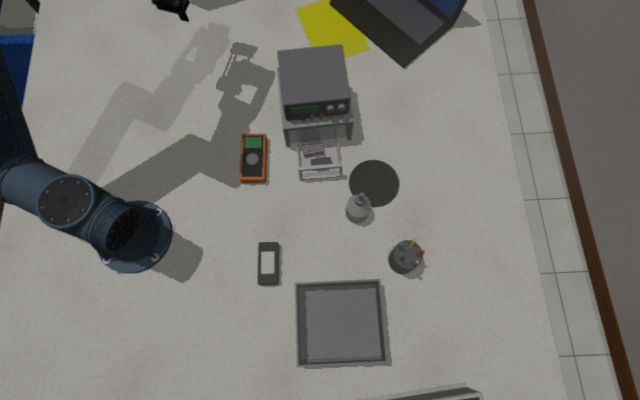

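View pics/top0.png

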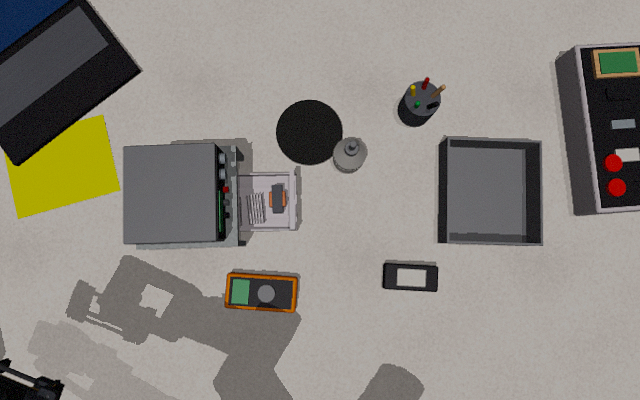

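```bash
cat > h.py <<'E'
import numpy as np, cv2
from scipy.spatial.transform import Rotation as R
def dirs(c,uv):
    uv=np.atleast_2d(np.array(uv,float)); K=np.array([[c["fx"],0,c["cx"]],[0,c["fy"],c["cy"]],[0,0,1]])
    p=cv2.undistortPoints(uv.reshape(-1,1,2),K,np.array([c["k1"],0,0,0.])).reshape(-1,2)
    return R.from_quat(c["rotation"]).apply(np.c_[p[:,0],-p[:,1],-np.ones(len(p))])
def plane(c,uv,z):
    d=dirs(c,uv); return c["eye"]+d*((z-c["eye"][2])/d[:,2])[:,None]
def tri(c1,u1,c2,u2):
    d1=dirs(c1,u1)[0];d2=dirs(c2,u2)[0]
    s=np.linalg.lstsq(np.c_[d1,-d2],c2["eye"]-c1["eye"],rcond=None)[0]
    a=c1["eye"]+s[0]*d1;b=c2["eye"]+s[1]*d2
    return (a+b)/2,np.linalg.norm(a-b)
def proj(c,P):
    p=R.from_quat(c["rotation"]).inv().apply(np.atleast_2d(P)-c["eye"]); x=p[:,0]/-p[:,2]; y=-p[:,1]/-p[:,2]
    f=1+c["k1"]*(x*x+y*y); return np.c_[c["cx"]+c["fx"]*x*f,c["cy"]+c["fy"]*y*f]
def crop(c,u0,v0,u1,v1,s,name):
    cv2.imwrite(name,cv2.resize(c["pixels"][v0:v1,u0:u1,::-1],None,fx=s,fy=s,interpolation=cv2.INTER_CUBIC))
E
python3 - <<'E'
from rig import robot,cams
from h import *
import pickle
s=cams.camera("scene");t=cams.camera("top"); pickle.dump((s,t),open("c0.pkl","wb"))
a=cv2.resize(t["pixels"][120:260,205:385],None,fx=4.4,fy=4.4,interpolation=2)[:600]
b=cv2.resize(s["pixels"][90:235,270:410],None,fx=4,fy=4,interpolation=2)
cv2.imwrite("pics/ct.png",a[:,:,::-1]);cv2.imwrite("pics/cs.png",b[:,:,::-1])
P=lambda *a:np.round(plane(*a),3).tolist()
print("stand top z.204",P(t,[[123,147],[124,243],[216,143],[216,242]],.204))
print("bin top",P(t,[[440,137],[541,139],[541,243],[438,243]],.08))
print("meter",P(t,[[229,272],[298,275],[296,311],[226,307]],.039))
print("adapter",P(t,[[384,262],[438,264],[437,291],[383,289]],.034))
print("pot",P(t,[[421,99]],.1),P(s,[[406,255]],.1))
for c,n in((t,'t'),(s,'s')):
    g=c["pixels"].max(2); m=(g<50).astype(np.uint8)
    k,l,st,ce=cv2.connectedComponentsWithStats(m)
    for i in range(1,k):
        if 800<st[i,4]<6000: print(n,st[i],ce[i],P(c,[ce[i]],0))
E
```

```text
stand top z.204 [[0.608, 0.461, 0.204], [0.434, 0.448, 0.204], [0.62, 0.29, 0.204], [0.441, 0.282, 0.204]]
bin top [[0.67, -0.149, 0.08], [0.672, -0.363, 0.08], [0.455, -0.358, 0.08], [0.45, -0.145, 0.08]]
meter [[0.379, 0.284, 0.039], [0.377, 0.139, 0.039], [0.302, 0.141, 0.039], [0.306, 0.287, 0.039]]
adapter [[0.408, -0.041, 0.034], [0.407, -0.156, 0.034], [0.35, -0.154, 0.034], [0.352, -0.04, 0.034]]
pot [[0.744, -0.105, 0.1]] [[0.741, -0.111, 0.1]]
t [ 580   45   60  163 5275] [613.39052133 127.41781991] [[0.723, -0.569, 0.0]]
t [ 276  100   66   65 3289] [308.41532381 131.6701125 ] [[0.691, 0.127, 0.0]]
t [438 138   9 105 842] [442.3871734  192.70071259] [[0.562, -0.173, 0.0]]
t [ 451  140   90  103 1888] [520.79766949 180.86705508] [[0.593, -0.35, 0.0]]
t [   0  359   64   41 1392] [ 26.44899425 385.9683908 ] [[0.117, 0.722, 0.0]]
s [ 331    0  135   67 3017] [391.47928406  27.17666556] [[0.8, 0.672, 0.0]]
s [   0   48   65  171 2654] [ 12.98379804 129.39073097] [[-0.392, 0.355, 0.0]]
s [  38  177   53   48 1813] [ 63.9685604  200.09762824] [[-0.211, 0.119, 0.0]]
s [  58  181  115   88 3802] [127.53419253 230.88058916] [[-0.022, 0.017, 0.0]]
```

View pics/ct.png

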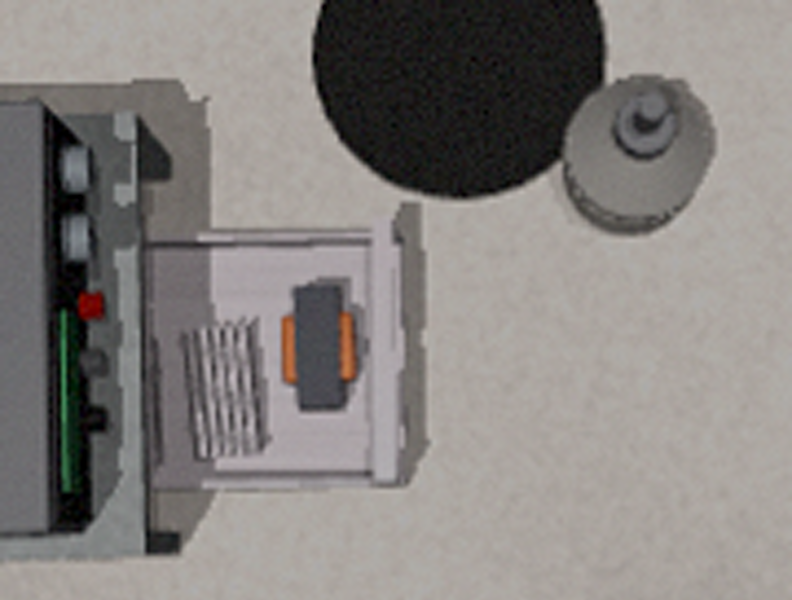

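View pics/cs.png

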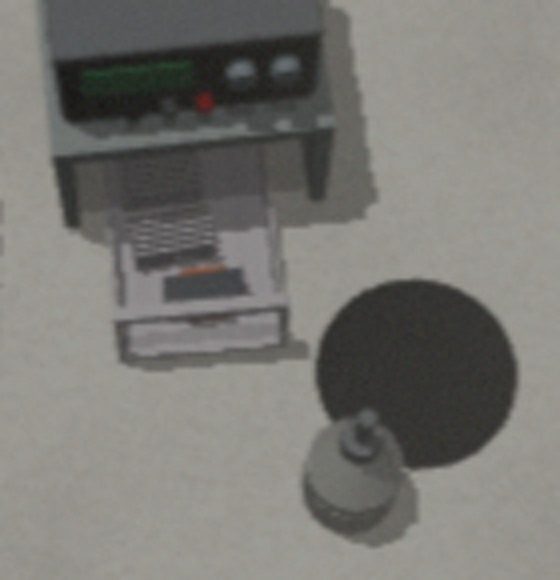

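```bash
python3 - <<'E'
from rig import robot,cams
from h import *
import pickle
s,t=pickle.load(open("c0.pkl","rb"))
w=cams.camera("wrist"); cv2.imwrite("pics/w0.png",w["pixels"][:,:,::-1])
print({k:v for k,v in w.items() if k!="pixels"})
T=lambda x,y:(205+x/4.4-.4,120+y/4.4-.4); S=lambda x,y:(270+x/4-.4,90+y/4-.4)
print("mat",plane(t,[T(459,53)],0),plane(s,[S(417,374)],0))
print("spout top",tri(t,T(655,105),s,S(369,415)))
print("cap centre .127",plane(t,[T(645,127)],.127),plane(s,[S(361,437)],.127))
print("bar c",tri(t,T(384,358),s,S(203,308)))
for a,b in((T(384,231),S(285,300)),(T(384,483),S(119,316))): print("bar end",tri(t,a,s,b),plane(t,[a],.078))
print("mouth front base corners",plane(t,[T(406,485)],.0),plane(s,[S(122,362),S(285,347)],0))
print("shelf edge z.105?",plane(t,[T(135,112),T(148,553)],.12), "legs",plane(s,[S(71,226),S(318,200)],0))
E
```

```text
{'fx': 290.6650510686976, 'fy': 290.6650510686976, 'cx': 315.6716321160426, 'cy': 200.42519992796824, 'k1': -0.015915736273622316, 'eye': array([0.11997387, 0.61834119, 0.38434303]), 'rotation': array([-0.12613708, -0.08913829,  0.57524794,  0.80326435])}
mat [[0.69115638 0.12546492 0.        ]] [[0.69150982 0.12326216 0.        ]]
spout top (array([0.63353139, 0.03760368, 0.16942916]), np.float64(0.0013058329131580004))
cap centre .127 [[0.63130106 0.03878757 0.127     ]] [[0.63255102 0.03686604 0.127     ]]
bar c (array([0.53214778, 0.15580482, 0.069034  ]), np.float64(0.006003247342187496))
bar end (array([0.59095738, 0.15740608, 0.07253202]), np.float64(0.004410475415624991)) [[0.58800338 0.15667277 0.078     ]]
bar end (array([0.47313048, 0.15392565, 0.06711987]), np.float64(0.00478371813813765)) [[0.4704673  0.15297174 0.078     ]]
mouth front base corners [[0.47200635 0.14563481 0.        ]] [[0.47376228 0.14456511 0.        ]
 [0.59546224 0.14987918 0.        ]]
shelf edge z.105? [[0.6333326  0.26880057 0.12      ]
 [0.43549478 0.2545242  0.12      ]] legs [[0.4390098  0.25710383 0.        ]
 [0.62869396 0.26850614 0.        ]]
```

View pics/w0.png

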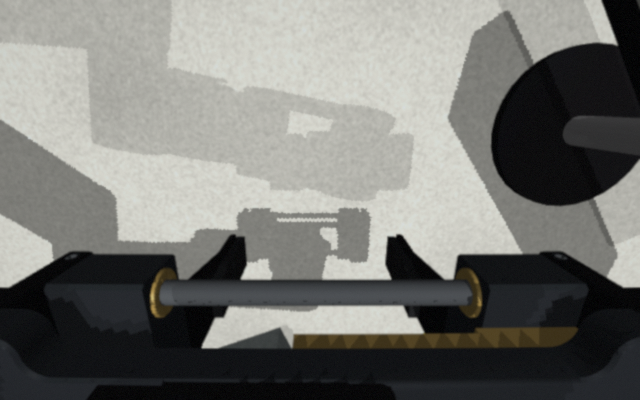

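Call:
carry_out([
  [[0,0,4],-3,0],
  [[2.9,-3.6,1],-3,0],
  [[2.9,-3.6,0],-3,0],
  [[2.9,-3.6,0],-3,0],
  [[2.9,-3.6,0],-3,0],
  [[2.9,-3.6,0],0,0],
  [[2.9,-3.6,0],0,0],
  [[2.9,-3.6,0],0,0],
  [[2.9,-3.6,0],0,0],
  [[2.9,-3.6,0],0,0],
])

```text
time: 1.25
position: [0.4648, 0.2598, 0.2953]
tool_rot: [0.881, 0.472, 0.001, -0.001]
ft_force: [0.7, 0.7, 0.4]
grip_width: 0.0874
```

Call:
carry_out([
  [[2.9,-3.8,0],0,0],
  [[2.9,-3.8,0],0,0],
  [[2.9,-3.8,0],0,0],
  [[2.9,-3.8,0],0,0],
  [[2.9,-3.8,0],0,0],
  [[1.5,-2,0],0,0],
  [[0,0,0],0,0],
])

```text
time: 1.95
position: [0.6336, 0.0337, 0.2948]
tool_rot: [0.883, 0.469, 0.003, 0.0]
ft_force: [0.7, 0.2, -0.2]
grip_width: 0.0873
```

```bash
python3 - <<'E'
from rig import robot,cams
o=robot.get_obs(); print(o["position"],o["tool_rot"])
E
```

```text
[0.63363619 0.0336942  0.29480809] [8.83324329e-01 4.68754673e-01 2.65963011e-03 3.36425112e-04]
```

Call:
carry_out([
  [[-0.2,0.4,-4],0,0],
  [[0,0,-4],0,0],
  [[0,0,-4],0,0],
  [[0,0,-3],0,0],
  [[0,0,-1.2],0,0],
  [[0,0,0],0,0],
])

```text
time: 2.55
position: [0.6291, 0.0416, 0.1302]
tool_rot: [0.883, 0.469, 0.004, 0.0]
ft_force: [0.9, -0.2, -1.1]
grip_width: 0.0871
```

```bash
python3 - <<'E'
from rig import robot,cams
from h import *
s=cams.camera("scene");t=cams.camera("top")
o=robot.get_obs(); print(o["position"])
p=o["position"];a=t["pixels"];u,v=proj(t,p)[0].astype(int)
A=cv2.resize(a[v-70:v+70,u-70:u+70],(400,400));u,v=proj(s,p)[0].astype(int)
B=cv2.resize(s["pixels"][v-70:v+70,u-70:u+70],(400,400))
cv2.imwrite("pics/g1.png",np.hstack([A,B])[:,:,::-1])
E
```

```text
[0.63083267 0.04127732 0.1324589 ]
```

View pics/g1.png

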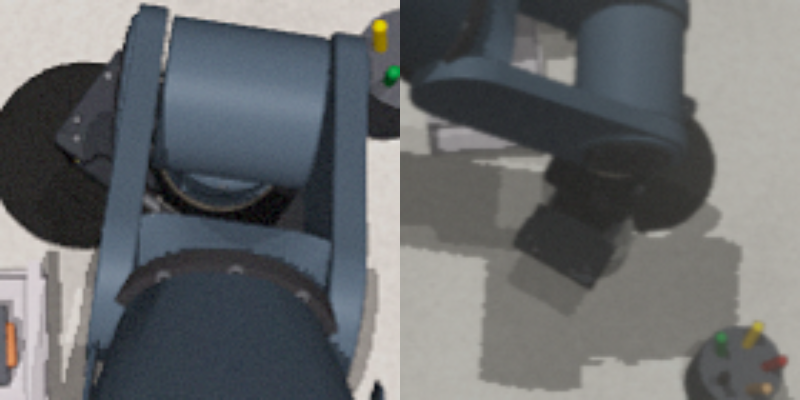

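Call:
carry_out([
  [[0.1,-0.3,0],0,0],
  [[0,0,0],0,0.4],
  [[0,0,0],0,0.6],
  [[0,0,0],0,0.8],
  [[0,0,0],0,1],
  [[0,0,0],0,1],
  [[0,0,0],0,1],
], squeeze=20)

```text
time: 3.35
position: [0.6364, 0.0377, 0.1401]
tool_rot: [0.883, 0.469, 0.012, 0.005]
ft_force: [0.5, 0.9, 0.3]
grip_width: 0.047
```

Call:
carry_out([
  [[-0.4,0,-0.9],0,1],
  [[0,0,0],0,1],
])

```text
time: 3.55
position: [0.6318, 0.0378, 0.1302]
tool_rot: [0.883, 0.469, 0.012, 0.005]
ft_force: [-0.1, -0.5, 0.1]
grip_width: 0.0309
```

```bash
python3 - <<'E'
from rig import robot,cams
for i in range(3):
    cams.camera("top"); o=robot.get_obs(); print(o["time"],o["position"],o["tool_rot"],o["ft_force"],o["grip_width"])
E
```

```text
3.6 [0.63274092 0.03764119 0.13088534] [0.88316119 0.46886179 0.01274084 0.0057111 ] [ 0.75251634  0.04846522 -2.21081768] 0.02754904288591295
3.65 [0.63308542 0.03761465 0.13105969] [0.88317436 0.46882864 0.01297819 0.0058588 ] [-0.31404859  1.03397875 -1.42821   ] 0.027436232282939843
3.7 [0.63324837 0.03759211 0.13117858] [0.88316437 0.46884344 0.0130849  0.00594153] [ 0.21554426  1.02730962 -1.94053507] 0.02712107451492419
```

Call:
carry_out([
  [[0.6,0.9,-0.1],0,1],
  [[0.7,1.0,-0.1],0,1],
  [[0.7,1.0,-0.1],0,1],
])

```text
time: 4.0
position: [0.6538, 0.0632, 0.1315]
tool_rot: [0.883, 0.469, 0.011, 0.009]
ft_force: [0.5, -0.6, -1.6]
grip_width: 0.0278
```

Call:
carry_out([
  [[0.7,1.1,-0.12],0,1],
  [[0.7,1.1,-0.12],0,1],
  [[0.7,1.1,-0.12],0,1],
  [[0.7,1.1,-0.12],0,1],
  [[0.5,0.8,-0.12],0,1],
  [[0.2,0.3,-0.12],0,1],
])

```text
time: 4.6
position: [0.6924, 0.1168, 0.1319]
tool_rot: [0.881, 0.472, 0.008, 0.016]
ft_force: [-2.6, -4.4, 8.3]
grip_width: 0.0297
```

Call:
carry_out([
  [[0,0,0.0],0,0.5],
  [[0,0,0],0,0],
  [[0,0,-0.1],0,0],
  [[0,0,-0.1],0,0],
  [[0,0,-0.1],0,0],
  [[0,0,3],0,0],
  [[0,0,4],0,0],
  [[0,0,4],0,0],
  [[-3,0,3],0,0],
])

```text
time: 5.5
position: [0.6613, 0.1199, 0.2626]
tool_rot: [0.882, 0.471, 0.004, 0.012]
ft_force: [0.2, -0.2, 0.1]
grip_width: 0.0855
```

```bash
python3 - <<'E'
from rig import robot,cams
from h import *
o=robot.get_obs(); print(o["position"],o["tool_rot"],o["q"],o["grip_width"])
s=cams.camera("scene")
cv2.imwrite("pics/b1.png",cv2.resize(s["pixels"][90:260,270:430],None,fx=3.5,fy=3.5,interpolation=2)[:,:,::-1])
E
```

```text
[0.66129188 0.11988774 0.26256084] [0.88179632 0.47146884 0.00366803 0.01178662] [ 0.02098577  0.57004858  1.29642697 -0.01859693  1.25794872 -0.9554351 ] 0.08548933479557111
```

View pics/b1.png

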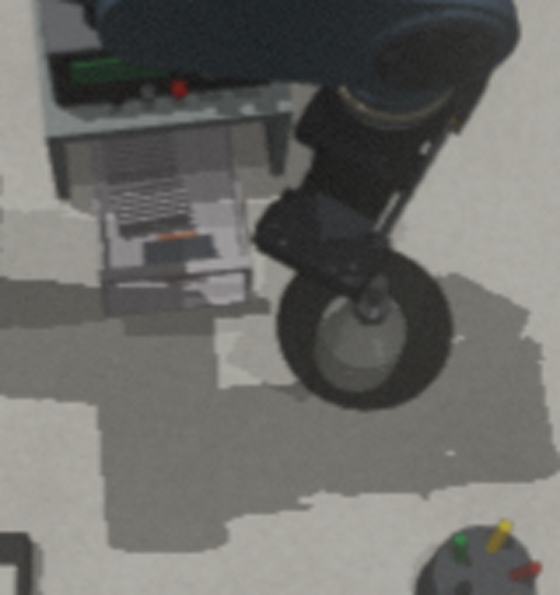

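Call:
carry_out([
  [[-3.5,0,0],7.5,0],
  [[-3.5,0,0],7.5,0],
  [[-3.5,0,0],7.5,0],
  [[-2.4,0.3,0],7.5,0],
  [[0,0.2,0],6,0],
  [[0,0,-3],0,0],
  [[0,0,-3],0,0],
  [[0,0,-3],0,0],
])

```text
time: 6.35
position: [0.5244, 0.1284, 0.182]
tool_rot: [0.683, 0.73, 0.017, 0.013]
ft_force: [0.2, -0.4, -0.1]
grip_width: 0.0866
```

Call:
carry_out([
  [[0.8,-0.3,-3],-1,0],
  [[0,0,-3],0,0],
  [[0,0,-3],0,0],
  [[0,0,-1.7],0,0],
  [[0,0,-0.2],0,0],
])

```text
time: 6.85
position: [0.5303, 0.1261, 0.0647]
tool_rot: [0.691, 0.722, 0.016, 0.01]
ft_force: [-0.9, 0.2, 0.4]
grip_width: 0.0868
```

Call:
carry_out([
  [[0,-0.3,0.7],0,0],
  [[0,-1,-0.1],0,0],
  [[0,-1.2,-0.1],0,0],
  [[0,-1.2,-0.1],0,0],
  [[0,-1.2,-0.1],0,0],
])

```text
time: 7.35
position: [0.5321, 0.0762, 0.0715]
tool_rot: [0.691, 0.722, 0.019, 0.012]
ft_force: [-0.2, 4.5, 2.7]
grip_width: 0.0874
```

```bash
python3 - <<'E'
from rig import robot,cams
from h import *
o=robot.get_obs(); print(o["position"],o["tool_rot"],o["ft_force"])
s=cams.camera("scene")
cv2.imwrite("pics/p1.png",cv2.resize(s["pixels"][90:260,250:410],None,fx=3.5,fy=3.5,interpolation=2)[:,:,::-1])
E
```

```text
[0.5320529  0.07616634 0.07145052] [0.69100066 0.72249746 0.01934243 0.01189026] [-0.17596101  4.53551338  2.72802224]
```

View pics/p1.png

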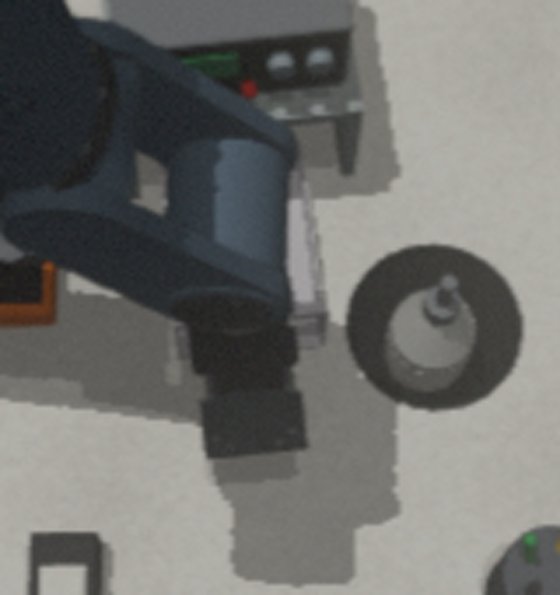

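Call:
carry_out([
  [[0.05,-1.9,-0.05],0,0],
  [[0.05,-1.9,-0.05],0,0],
  [[0.05,-1.9,-0.05],0,0],
  [[0.05,-1.9,-0.05],0,0],
  [[0.05,-1.8,-0.05],0,0],
  [[0.05,-1.8,-0.05],0,0],
])

```text
time: 8.0
position: [0.5341, -0.0412, 0.071]
tool_rot: [0.693, 0.721, 0.021, 0.011]
ft_force: [-0.1, 5.7, 2.3]
grip_width: 0.0868
```

Call:
carry_out([
  [[0.05,-1.6,-0.05],0,0],
  [[0.05,-1.4,-0.05],0,0],
  [[0,-1.0,-0.05],0,0],
  [[0,-0.6,0],0,0],
  [[0,1.5,0],0,0],
  [[0,0,2],0,0],
  [[0,0,4],0,0],
  [[0,0,4],0,0],
  [[0,0,4],-8,0],
  [[0,-1,4],-8,0],
])

```text
time: 9.0
position: [0.528, -0.0817, 0.2491]
tool_rot: [0.79, 0.613, 0.015, 0.006]
ft_force: [0.5, -0.4, -0.3]
grip_width: 0.087
```

```bash
python3 - <<'E'
from rig import robot,cams
o=robot.get_obs(); print(o["position"],o["tool_rot"],o["q"],o["ft_force"])
E
```

```text
[ 0.52802033 -0.08174699  0.24905948] [0.79008278 0.61278533 0.01505805 0.00604913] [-0.3735477   0.38908573  1.67466151  0.02265171  1.05213868 -1.70388905] [ 0.52644441 -0.43964704 -0.34585062]
```

Call:
carry_out([
  [[0,-3,2],-8.3,0],
  [[0,-4,0],-8.3,0],
  [[0,-4,0],-8.3,0],
  [[-1,-4,0],-8.3,0],
  [[-1,-4,0],-8.3,0],
  [[-1,-4,0],-8.3,0],
  [[0,0,0],-8.3,0],
  [[0,0,0],-8.3,0],
  [[0,0,0],-7,0],
])

```text
time: 9.9
position: [0.4997, -0.3163, 0.2766]
tool_rot: [1.0, -0.0, 0.005, 0.027]
ft_force: [0.1, -0.1, -0.1]
grip_width: 0.0873
```

```bash
python3 - <<'E'
from rig import robot,cams
from h import *
import pickle
o=robot.get_obs(); print(o["position"],o["tool_rot"],o["q"])
s=cams.camera("scene");t=cams.camera("top");pickle.dump((s,t),open("c1.pkl","wb"))
A=cv2.resize(t["pixels"][150:250,230:360],None,fx=4,fy=4,interpolation=2)
B=cv2.resize(s["pixels"][120:245,270:360],None,fx=3.2,fy=3.2,interpolation=2)
print(A.shape,B.shape)
print(proj(t,[0.53,.13,.062]),proj(s,[0.53,.13,.062]))
cv2.imwrite("pics/t2.png",np.hstack([A,B])[:,:,::-1])
E
```

```text
[ 0.49966316 -0.31631665  0.27659957] [ 9.99634368e-01 -3.19620816e-04  5.31069735e-03  2.65108418e-02] [-0.73755052  0.432647    1.50923244 -0.03507718  1.15641309 -0.72348216]
(400, 520, 3) (400, 288, 3)
[[304.1775604  201.18818424]] [[319.0532277  176.33118411]]
```

View pics/t2.png

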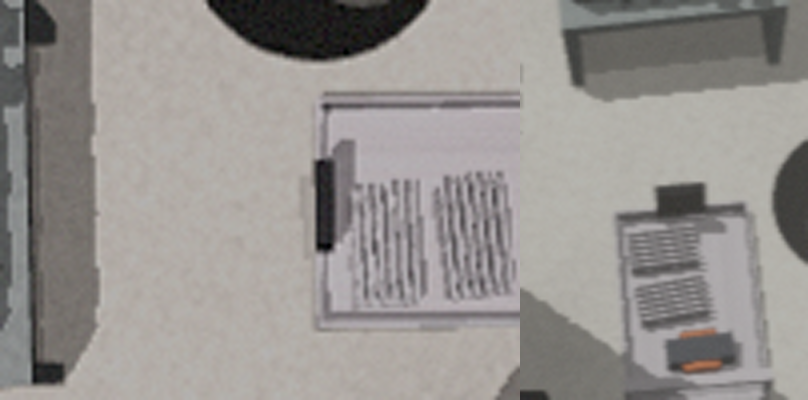

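```bash
python3 - <<'E'
from h import *
import pickle
s,t=pickle.load(open("c1.pkl","rb"))
T=lambda x,y:(230+x/4-.4,150+y/4-.4); S=lambda x,y:(270+(x-520)/3.2-.4,120+y/3.2-.4)
c=plane(t,[T(324.5,200)],.082)[0]; print("grip top centre",c)
print("back top edge, two views",tri(t,T(316,200),s,S(680,184)))
print("plate ends",plane(t,[T(324,158),T(324,242)],.082))
print("scene proj of back top edge",proj(s,c+[0,.005,0]),S(680,184))
print("tail corners top",plane(t,[T(320,95),T(316,327)],.027))
for n,c_ in(("t",t),("s",s)):
    px=c_["pixels"].astype(int); m=((px.max(2)<60)).astype(np.uint8)
    k,l,st,ce=cv2.connectedComponentsWithStats(m)
    for i in range(1,k):
        if 60<st[i,4]<900: print(n,st[i],ce[i])
E
```

```text
grip top centre [0.53191543 0.11627351 0.082     ]
back top edge, two views (array([0.53154745, 0.12054667, 0.0809696 ]), np.float64(0.0006975186425415505))
plate ends [[0.55342904 0.11712581 0.082     ]
 [0.5104779  0.11593378 0.082     ]]
scene proj of back top edge [[319.8371033  176.68259062]] (319.6, 177.1)
tail corners top [[0.59351615 0.1208996  0.027     ]
 [0.46867378 0.11954474 0.027     ]]
t [398  91  37  36 436] [410.08715596 114.74311927]
t [426 101  14   9  69] [432.14492754 105.07246377]
t [215 144  15  97 773] [220.0996119  197.72056921]
t [236 147   8  14  77] [238.76623377 155.12987013]
t [309 190   4  23  89] [310.50561798 200.62921348]
t [630 231  10  16  70] [634.78571429 239.77142857]
t [382 263  56  29 892] [408.86210762 276.61210762]
s [26  0 13 12 91] [33.71428571  4.05494505]
s [284  99  65  21 651] [314.60368664 109.64362519]
s [243 148  19  28 349] [252.1260745  163.20057307]
s [ 92 241  42  26 453] [111.23399558 252.92935982]
s [262 242  17  15 126] [272.35714286 246.92063492]
s [259 263  62  49 339] [277.08259587 281.80825959]
s [223 312  86  72 228] [261.05263158 343.38596491]
s [328 322  38  44 866] [350.59815242 347.36027714]
s [264 324  22  15 129] [273.99224806 331.12403101]
```

Call:
carry_out([
  [[0.5,4.3,0],1,0],
  [[0.5,4.3,0],0,0],
  [[0.5,4.3,0],0,0],
  [[0.5,4.3,0],0,0],
  [[0.5,4.3,0],0,0],
  [[0.5,4.3,0],0,0],
  [[0,4.3,0],0,0],
  [[0,4.3,0],0,0],
  [[0,4.3,0],0,0],
  [[0,4.0,0],0,0],
])

```text
time: 11.0
position: [0.5287, 0.1267, 0.2754]
tool_rot: [0.999, 0.029, 0.007, 0.031]
ft_force: [0.9, -0.6, -0.3]
grip_width: 0.0873
```

Call:
carry_out([
  [[0.3,-1.0,-3],-2,0],
  [[0,0,-4],0,0],
  [[0,0,-4],0,0],
  [[0,0,-4],0,0],
  [[0,0,-2.5],0,0],
  [[0,0,0],0,0],
])

```text
time: 11.6
position: [0.5307, 0.1293, 0.0977]
tool_rot: [0.999, 0.031, 0.013, 0.031]
ft_force: [-0.2, -0.2, 0.3]
grip_width: 0.0868
```

Call:
carry_out([
  [[0.1,-1.3,0],-2,0],
  [[0,0,-1.8],0,0],
  [[0,0,-1.3],0,0],
])

```text
time: 11.9
position: [0.535, 0.1158, 0.0703]
tool_rot: [0.999, 0.014, 0.017, 0.032]
ft_force: [-0.2, -0.1, -0.7]
grip_width: 0.0872
```

Call:
carry_out([
  [[-0.3,0,-0.5],0,0.3],
  [[0,0,-0.05],0,0.5],
  [[0,0,-0.05],0,1],
  [[0,0,-0.05],0,1],
  [[0,0,-0.05],0,1],
  [[0,0,-0.05],0,1],
], squeeze=15)

```text
time: 12.5
position: [0.5335, 0.1148, 0.0657]
tool_rot: [0.999, 0.014, 0.019, 0.032]
ft_force: [-3.8, 0.0, 2.8]
grip_width: 0.0467
```

Call:
carry_out([
  [[0,0,-0.05],0,1],
  [[0,0,-0.05],0,1],
  [[0,0,-0.05],0,1],
  [[0,0,-0.05],0,1],
], squeeze=60)

```text
time: 12.9
position: [0.5327, 0.1148, 0.0659]
tool_rot: [0.999, 0.014, 0.018, 0.032]
ft_force: [-0.8, 0.8, 5.7]
grip_width: 0.0433
```

Call:
carry_out([
  [[0,0,0.8],0,1],
  [[0,0,0.8],0,1],
  [[0,0,0],0,1],
])

```text
time: 13.2
position: [0.5317, 0.1153, 0.0811]
tool_rot: [0.999, 0.013, 0.017, 0.031]
ft_force: [0.0, 0.3, -5.5]
grip_width: 0.0433
```

```bash
python3 - <<'E'
from rig import robot,cams
from h import *
import pickle
for i in range(2): s=cams.camera("scene");t=cams.camera("top");pickle.dump((s,t),open("c2.pkl","wb"))
o=robot.get_obs(); print(o["time"],o["position"],o["tool_rot"],o["ft_force"],o["moment"],o["grip_width"])
A=cv2.resize(t["pixels"][150:250,280:380],None,fx=4,fy=4,interpolation=2)
B=cv2.resize(s["pixels"][145:245,270:370],None,fx=4,fy=4,interpolation=2)
cv2.imwrite("pics/l1.png",np.hstack([A,B])[:,:,::-1])
E
```

```text
13.4 [0.53099339 0.11516765 0.08016364] [0.99928496 0.01337682 0.01613973 0.03146659] [-0.53922492  0.2531034  -5.47645765] [ 0.43604518  0.05517387 -0.00656255] 0.043765462171932674
```

View pics/l1.png

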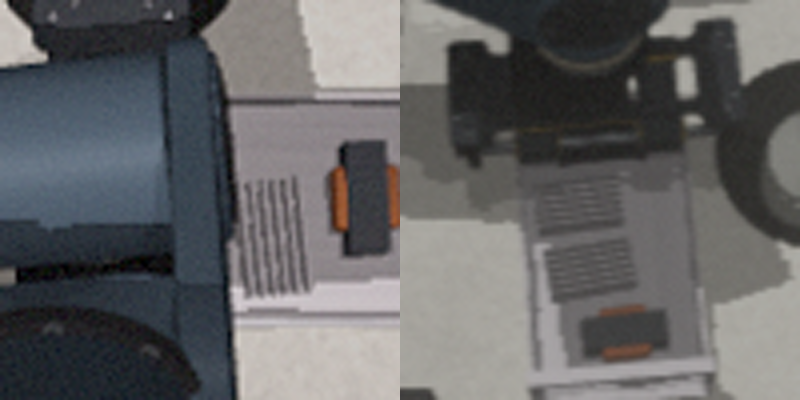

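Call:
carry_out([
  [[0,0,1.2],0,1],
  [[0,0,2],0,1],
  [[0,0,2.2],0,1],
  [[0,0,2.2],0,1],
  [[0,0,2.2],0,1],
  [[0,0,2.2],0,1],
  [[0.2,-0.8,2],0,1],
  [[0.2,-1.5,1],0,1],
  [[0.2,-2,0],0,1],
])

```text
time: 14.3
position: [0.5319, 0.074, 0.2388]
tool_rot: [0.999, 0.015, 0.013, 0.03]
ft_force: [-0.2, -0.7, -5.2]
grip_width: 0.0432
```

```bash
python3 - <<'E'
from rig import robot,cams
o=robot.get_obs(); print(o["time"],o["position"],o["tool_rot"],o["ft_force"],o["moment"],o["grip_width"])
E
```

```text
14.3 [0.53190878 0.0739863  0.23884609] [0.99935333 0.01494692 0.01334852 0.02985511] [-0.1662362  -0.66054774 -5.17269838] [ 0.44462016  0.02213985 -0.05708321] 0.04320046199973921
```

Call:
carry_out([
  [[0.2,-2.5,0],0,1],
  [[0.3,-2.8,0],0,1],
  [[0.3,-2.8,0],0,1],
  [[0.3,-2.8,-0.2],0,1],
  [[0.3,-2.8,-0.2],0,1],
  [[0.3,-2.8,-0.2],0,1],
  [[0.3,-2.2,-0.2],0,1],
  [[0.2,-1.5,-0.2],0,1],
  [[0,-0.7,-0.2],0,1],
  [[0,0,0],0,1],
])

```text
time: 15.3
position: [0.5472, -0.1418, 0.2309]
tool_rot: [0.999, 0.014, 0.011, 0.027]
ft_force: [-0.2, -0.1, -6.1]
grip_width: 0.0433
```

```bash
python3 - <<'E'
from rig import robot,cams
o=robot.get_obs(); print(o["time"],o["position"],o["tool_rot"],o["ft_force"],o["moment"],o["grip_width"])
E
```

```text
15.3 [ 0.54721027 -0.14176263  0.23089443] [0.99947683 0.01421195 0.0106501  0.02703085] [-0.22627284 -0.0592207  -6.08517727] [0.45735757 0.10852759 0.02765639] 0.04334281563127996
```

Call:
carry_out([
  [[0.3,-0.4,-0.1],0,1],
  [[0,0,-0.05],0,1],
], squeeze=45)

```text
time: 15.5
position: [0.5498, -0.1441, 0.2293]
tool_rot: [0.999, 0.015, 0.01, 0.026]
ft_force: [0.5, -0.4, -4.5]
grip_width: 0.0438
```

```bash
cat > m.py <<'E'
from rig import robot,cams
import numpy as np
M=[];F=[]
for i in range(3):
    cams.camera("top"); o=robot.get_obs(); M.append(o["moment"]);F.append(o["ft_force"])
print(o["time"],o["position"].round(4),"F",np.mean(F,0).round(2),"M",np.mean(M,0).round(3),np.array(M)[:,0].round(3),o["grip_width"].round(4))
E
python3 m.py
```

```text
Traceback (most recent call last):
  File "m.py", line 6, in <module>
    print(o["time"],o["position"].round(4),"F",np.mean(F,0).round(2),"M",np.mean(M,0).round(3),np.array(M)[:,0].round(3),o["grip_width"].round(4))
                                                                                                                         ^^^^^^^^^^^^^^^^^^^^^
AttributeError: 'float' object has no attribute 'round'
```

```bash
sed -i 's/o\["grip_width"\].round(4)/round(o["grip_width"],4)/' m.py; python3 m.py
```

```text
15.8 [ 0.5493 -0.1439  0.2293] F [-0.03 -0.16 -5.35] M [0.423 0.073 0.006] [0.391 0.432 0.445] 0.0436
```

Call:
carry_out([
  [[0,0,-0.05],0,1],
  [[0,0,-0.05],0,1],
], squeeze=36)

```text
time: 16.0
position: [0.5496, -0.1437, 0.2286]
tool_rot: [0.999, 0.015, 0.01, 0.026]
ft_force: [-1.5, -0.0, -4.6]
grip_width: 0.0433
```

```bash
python3 m.py
```

```text
16.15 [ 0.5495 -0.1438  0.2284] F [-0.24  0.22 -5.01] M [ 0.316  0.12  -0.007] [0.305 0.297 0.345] 0.0438
```

Call:
carry_out([
  [[0,0,-0.05],0,1],
  [[0,0,-0.05],0,1],
], squeeze=31)

```text
time: 16.35
position: [0.5494, -0.1438, 0.2274]
tool_rot: [0.999, 0.015, 0.01, 0.026]
ft_force: [0.2, 0.7, -5.8]
grip_width: 0.0436
```

```bash
python3 m.py; python3 - <<'E'
from rig import cams
from h import *
s=cams.camera("scene");t=cams.camera("top")
print(proj(s,[.55,-.25,.08]),proj(t,[.55,-.25,.08]))
A=t["pixels"][125:265,350:550];B=s["pixels"][215:375,290:395]
cv2.imwrite("pics/d1.png",np.hstack([cv2.resize(A,None,fx=2.5,fy=2.5),cv2.resize(B,(230,350))])[:,:,::-1])
E
```

```text
16.5 [ 0.5494 -0.1439  0.2274] F [-0.3   0.47 -5.45] M [0.313 0.069 0.003] [0.386 0.238 0.316] 0.0436
[[334.71947332 315.54016158]] [[488.73427301 195.62603047]]
```

View pics/d1.png

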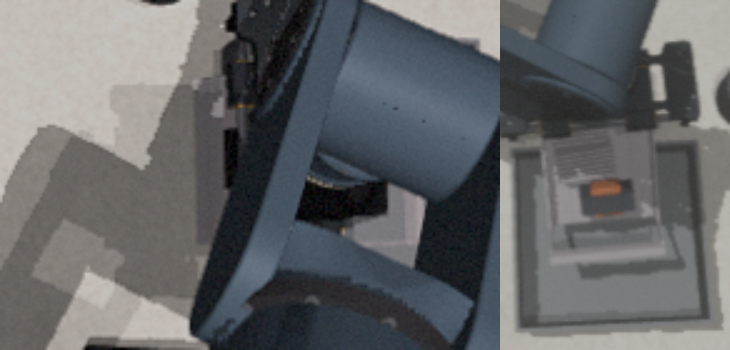

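```bash
cat > tilt.py <<'E'
from rig import robot,cams
from h import *
o=robot.get_obs(); p=o["position"]; s=cams.camera("scene")
# columns inside the tray's width, brightness profile along v
g=s["pixels"].astype(int); col=np.median(g[225:375,326:352].mean(2),axis=1)
print("F",o["ft_force"].round(1),"M",o["moment"].round(2),"z",p.round(4))
print("light rows",[i+225 for i in range(150) if col[i]>118])
print(" ".join(f"{v:.0f}" for v in col[70:130]))
for ph in (0,10,20,30,40,50,60):
    c,d=np.cos(np.radians(ph)),np.sin(np.radians(ph))
    f=lambda a,h:p+[0,-(a*c+h*d),-.003+h*c-a*d]
    print(ph,"bar front top",proj(s,f(.173,.016))[0].round(0),"mouth",proj(s,f(.175,-.062))[0].round(0))
E
python3 tilt.py
```

```text
F [ 1.1  1.3 -4.7] M [ 0.3   0.08 -0.03] z [ 0.5496 -0.1439  0.2275]
light rows [298, 299, 300, 301, 328, 329, 330, 331, 332, 333, 334, 342, 343, 344, 345, 346, 347, 348, 349, 350, 351, 352, 353, 354, 355, 356, 357, 364, 365, 366, 367, 368, 369, 370, 371, 372, 373, 374]
108 113 116 120 126 126 124 118 95 89 89 90 94 104 93 80 75 75 75 76 76 76 77 80 82 85 84 83 75 72 93 106 115 125 132 142 149 149 141 127 110 90 87 87 88 94 108 121 124 124 124 124 124 124 124 124 124 124 124 124
0 bar front top [339. 346.] mouth [337. 346.]
10 bar front top [338. 345.] mouth [337. 339.]
20 bar front top [337. 343.] mouth [336. 331.]
30 bar front top [337. 338.] mouth [335. 322.]
40 bar front top [336. 331.] mouth [334. 311.]
50 bar front top [335. 323.] mouth [333. 300.]
60 bar front top [334. 313.] mouth [332. 288.]
```

Call:
carry_out([
  [[0,0,-0.3],0,1],
  [[0,0,-0.3],0,1],
  [[0,0,-0.1],0,1],
], squeeze=27)

```text
time: 16.95
position: [0.5506, -0.1446, 0.2212]
tool_rot: [0.999, 0.015, 0.012, 0.027]
ft_force: [0.4, 0.9, -3.1]
grip_width: 0.0437
```

```bash
python3 tilt.py
```

```text
F [ 0.4  0.9 -3.1] M [ 0.28  0.04 -0.01] z [ 0.5506 -0.1446  0.2212]
light rows [299, 300, 301, 302, 303, 304, 305, 306, 307, 308, 309, 310, 311, 312, 313, 314, 315, 316, 317, 318, 319, 320, 321, 322, 323, 324, 325, 326, 328, 329, 330, 331, 332, 333, 350, 351, 352, 353, 354, 355, 356, 357, 364, 365, 366, 367, 368, 369, 370, 371, 372, 373, 374]
109 109 110 114 139 146 147 148 148 148 148 147 148 147 146 140 131 129 127 129 125 122 126 122 122 125 123 126 127 126 127 120 118 124 128 140 148 149 138 117 98 94 90 78 80 81 82 82 94 102 96 88 86 88 104 122 124 124 124 124
0 bar front top [339. 346.] mouth [338. 346.]
10 bar front top [338. 346.] mouth [337. 340.]
20 bar front top [338. 343.] mouth [336. 331.]
30 bar front top [337. 338.] mouth [335. 322.]
40 bar front top [336. 331.] mouth [334. 311.]
50 bar front top [336. 323.] mouth [334. 300.]
60 bar front top [335. 313.] mouth [333. 288.]
```

```bash
python3 m.py; python3 tilt.py
```

```text
17.15 [ 0.5506 -0.1447  0.2215] F [ 0.2   0.23 -2.49] M [ 0.076  0.065 -0.002] [0.051 0.125 0.054] 0.0436
F [ 0.8 -0.5 -2.1] M [ 0.05  0.05 -0.04] z [ 0.5506 -0.1447  0.2215]
light rows [299, 300, 301, 302, 303, 304, 305, 306, 307, 308, 309, 310, 311, 312, 313, 314, 315, 316, 319, 321, 327, 328, 329, 330, 331, 332, 333, 334, 353, 354, 355, 356, 357, 364, 365, 366, 367, 368, 369, 370, 371, 372, 373, 374]
108 108 110 112 128 144 147 148 148 148 148 148 148 148 148 148 147 148 147 146 145 120 104 113 123 112 120 112 105 105 104 111 126 131 130 136 145 149 148 138 117 94 85 85 90 90 91 92 93 93 92 92 94 96 109 112 112 117 122 124
0 bar front top [339. 346.] mouth [338. 346.]
10 bar front top [338. 346.] mouth [337. 340.]
20 bar front top [338. 343.] mouth [336. 332.]
30 bar front top [337. 338.] mouth [335. 322.]
40 bar front top [336. 331.] mouth [334. 311.]
50 bar front top [336. 323.] mouth [334. 300.]
60 bar front top [335. 314.] mouth [333. 288.]
```

Call:
carry_out([
  [[0,0,0.8],0,1],
  [[0,0,1.5],0,1],
  [[0,0,2],0,1],
  [[0,0,2],0,1],
  [[0,1,1],0,1],
  [[0,2.2,0],0,1],
  [[-0.2,2.5,0],0,1],
  [[-0.3,2.5,0],0,1],
  [[-0.3,2.5,0],0,1],
  [[-0.3,2.5,0],0,1],
], squeeze=40)

```text
time: 18.2
position: [0.5398, -0.0092, 0.3025]
tool_rot: [0.999, 0.012, 0.015, 0.029]
ft_force: [0.2, 0.6, -1.5]
grip_width: 0.0438
```

```bash
python3 m.py
```

```text
18.35 [ 0.5396 -0.0088  0.3024] F [-0.31  1.05 -2.37] M [ 0.173  0.085 -0.016] [ 0.459  0.117 -0.058] 0.0435
```

Call:
carry_out([
  [[-0.2,2,-1],0,1],
  [[-0.2,2.2,-2],0,1],
  [[0,1.6,-2.5],0,1],
  [[0,0.8,-2.5],0,1],
  [[0,0,-2.5],0,1],
  [[0,0,-1.2],0,1],
  [[0,0,-0.6],0,1],
])

```text
time: 19.05
position: [0.5394, 0.0568, 0.1792]
tool_rot: [0.999, 0.012, 0.021, 0.031]
ft_force: [-0.0, -0.5, -2.5]
grip_width: 0.0438
```

```bash
python3 m.py
```

```text
19.2 [0.5399 0.0567 0.1804] F [-0.46 -0.05 -2.79] M [ 0.094  0.137 -0.01 ] [0.084 0.129 0.069] 0.0436
```

Call:
carry_out([
  [[0,0,-0.8],0,1],
  [[0,0,-0.8],0,1],
  [[0,0.1,-0.8],0,1],
  [[0,0.5,-0.8],0,1],
  [[0,0.7,-0.8],0,1],
  [[0,0.7,-0.8],0,1],
], squeeze=22)

```text
time: 19.8
position: [0.5463, 0.0775, 0.1351]
tool_rot: [0.999, 0.011, 0.031, 0.031]
ft_force: [0.6, 2.1, 2.0]
grip_width: 0.0437
```

```bash
python3 m.py
```

```text
19.95 [0.5455 0.0775 0.1346] F [1.1  0.71 0.37] M [ 0.052 -0.053  0.076] [0.012 0.016 0.129] 0.0435
```

Call:
carry_out([
  [[0,0.6,-0.8],0,1],
  [[0,0.6,-0.8],0,1],
  [[0,0.5,-0.8],0,1],
  [[0,0.5,-0.8],0,1],
  [[0,0.5,-0.8],0,1],
  [[0,0.4,-0.8],0,1],
  [[0,0.4,-0.8],0,1],
])

```text
time: 20.65
position: [0.5444, 0.1142, 0.0739]
tool_rot: [0.999, 0.012, 0.028, 0.032]
ft_force: [0.0, -0.3, -0.7]
grip_width: 0.0441
```

```bash
python3 m.py
```

```text
20.8 [0.5441 0.1142 0.0739] F [-0.06 -0.48 -1.56] M [-0.189  0.144  0.044] [-0.167 -0.227 -0.173] 0.0435
```

Call:
carry_out([
  [[0,0.1,-0.45],0,1],
  [[0,0,-0.35],0,1],
  [[0,0,-0.15],0,1],
], squeeze=12)

```text
time: 21.1
position: [0.5469, 0.1154, 0.0665]
tool_rot: [0.999, 0.011, 0.031, 0.031]
ft_force: [-1.7, 1.8, 8.5]
grip_width: 0.0446
```

```bash
python3 m.py
```

```text
21.25 [0.5467 0.1154 0.0667] F [-0.46  0.53  6.  ] M [0.006 0.649 0.065] [-0.004  0.016  0.004] 0.0448
```

Call:
carry_out([
  [[0,0,0],0,0.3],
  [[0,0,0],0,0],
  [[0,0,0],0,0],
  [[0,0,0],0,0],
  [[0,0,0],0,0],
  [[0,0,0],0,0],
  [[0,0,2],0,0],
  [[0,0,3],0,0],
  [[0,0,4],0,0],
  [[0,0,4],0,0],
])

```text
time: 22.25
position: [0.542, 0.1143, 0.1941]
tool_rot: [0.999, 0.01, 0.023, 0.031]
ft_force: [-0.3, -0.1, 0.3]
grip_width: 0.0866
```

Call:
carry_out([
  [[-1,0,4],0,0],
  [[-3,0,4],0,0],
  [[-4,-1,2],0,0],
  [[-4,-1,0],0,0],
  [[-3,-1,0],0,0],
  [[0,0,0],0,0],
])

```text
time: 22.85
position: [0.3908, 0.084, 0.3035]
tool_rot: [0.999, 0.01, 0.032, 0.031]
ft_force: [0.3, 0.6, 0.5]
grip_width: 0.0872
```

```bash
python3 - <<'E'
from rig import robot,cams
from h import *
import pickle
o=robot.get_obs(); print(o["time"],o["position"],o["ft_force"],o["grip_width"])
s=cams.camera("scene");t=cams.camera("top");pickle.dump((s,t),open("c3.pkl","wb"))
B=cv2.resize(s["pixels"][90:390,230:440],None,fx=2,fy=2,interpolation=2);A=t["pixels"][100:330,215:575]
A=cv2.resize(A,(390,249)); H=np.zeros((600,810,3),np.uint8); H[:,:420]=B;H[:249,420:]=A
u=cv2.resize(s["pixels"][270:375,290:395],(340,340),interpolation=2);H[255:595,440:780]=u
cv2.imwrite("pics/f.png",cv2.resize(H,(800,592))[:,:,::-1])
s0,t0=pickle.load(open("c0.pkl","rb"))
for n,c in (("meter",[.34,.213,.039]),("adapter",[.38,-.098,.034]),("pot",[.742,-.108,.1])):
  for k,a,b in(("s",s0,s),("t",t0,t)):
    u,v=proj(a,c)[0].astype(int); d=30
    tp=a["pixels"][v-d:v+d,u-d:u+d]; im=b["pixels"][v-d-8:v+d+8,u-d-8:u+d+8]
    r=cv2.minMaxLoc(cv2.matchTemplate(im,tp,cv2.TM_CCOEFF_NORMED)); print(n,k,round(r[1],3),np.array(r[3])-8)
E
```

```text
22.85 [0.39075721 0.08396004 0.30354377] [0.27082019 0.57044932 0.47117755] 0.08717874279695338
meter s 0.431 [ 0 -1]
meter t 0.685 [0 0]
adapter s 0.8 [0 0]
adapter t 0.944 [0 0]
pot s 0.999 [0 0]
pot t 0.998 [0 0]
```

View pics/f.png

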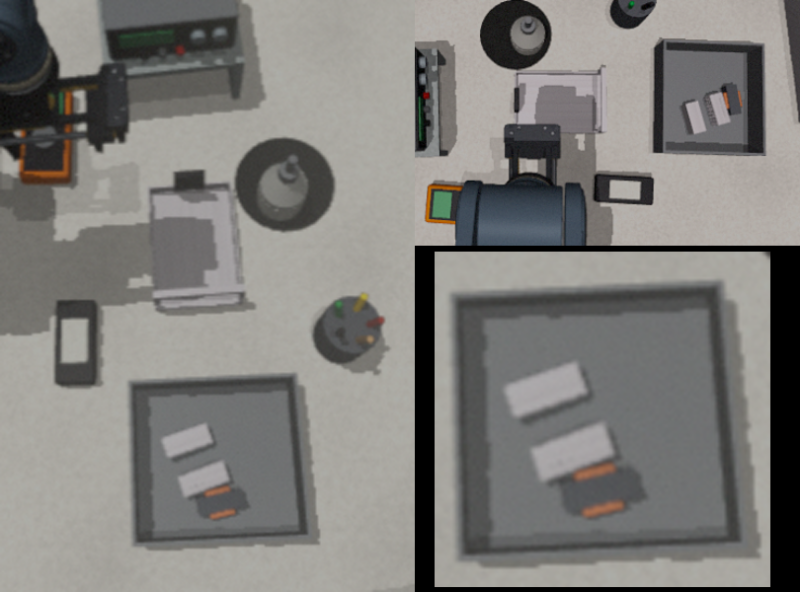

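```bash
python3 - <<'E'
from rig import robot
from h import *
import pickle
s,t=pickle.load(open("c3.pkl","rb"))
T=lambda x,y:(215+(x/.9877-420)*360/390,100+(y/.9867)*230/249); S=lambda x,y:(230+x/.9877/2,90+y/.9867/2)
print("spout top",tri(t,T(530,21),s,S(292,160)),"cap@.127",plane(t,[T(529,27)],.127),"mat",plane(t,[T(515.5,34)],0))
print(robot.hand_in())
E
```

```text
spout top (array([0.67958353, 0.09710857, 0.16435435]), np.float64(0.002171724284532874)) cap@.127 [[0.67634332 0.09814231 0.127     ]] mat [[0.69074898 0.12509295 0.        ]]
the job is handed in; nothing more can be done
None
```

The job is done and handed in at about 23 s of the 72 s allowed.

**What I did**
- **Bottle:** I slid it along the bench onto the mat with the gripper holding its cap. I did not push it low down, because the gripper's body would have hit the cone and cap at that height.
- **Tray:** I pulled it out by its bar with one open finger and let go of it flat on the bench. I then took it by the tail grip across its 44 mm width and lifted it level over the bin. Easing the grip force let it swing mouth-down to about 35°, and all three parts slid in. The fingers and body stayed behind and above them.
- **Set-down:** I lowered the empty tray mouth-first until it lay flat on the bench, then released it and backed the arm off.

**Last checks**
- **Bin:** the final picture shows both heat sinks and the transformer lying in it. The weight on the wrist fell from about 5.2 N to 2.5 N, which is the empty tray.
- **Tray:** it looks empty and flat on the bench.
- **Bottle:** it stands upright, but about 30 mm off the mat's centre against a limit of about 41 mm. The arm position at release suggested about 8 mm, so these two disagree; I trust the pictures. Either way it is wholly on the mat.
- **Multimeter, adapter and pen pot:** image matching showed the pen pot and adapter unmoved. The arm partly hid the multimeter, so its match was weak (0.43 and 0.69, with at most 1 pixel of shift). I saw no contact with it.

The last bottle check ran just before hand-in, with nothing left to correct. The tool drifted up to about 4° from vertical during the moves, with no visible effect.

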